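# Re-index the carving stand

## Task

The carved mask on the bench stand has to be turned for the next cut. Slacken the stand's lock ring, turn the turntable by its bars until the mask's chin points straight at the steel arrow on the base, then tighten the lock ring firmly again, without forcing it. Do not press on the mask itself, and leave the other things on the bench where they are.

Things in the scene. Friction and masses are not known exactly. Their poses are not given: they have to be found in the camera images.
- stand: The stand, screwed to the bench: dark wooden base board 200 x 200 x 20 mm with a 70 x 50 mm tongue on its -x side (to 150 mm from the axis) and an upright spindle in the middle. Origin: on the spindle axis at bench height, z up. The arrow lies on the -x side. From the bottom up it carries the lock ring and the turntable, both turning about the spindle.
- pointer (a point): Tip of the flat steel arrow let into the base, 85 mm from the spindle axis on the stand's -x side, 24 mm above the bench; the arrow reaches out to 147 mm and points at the spindle.
- lock (a joint): Lock ring angle, rad, positive anticlockwise seen from above = loosening; stops at -1.9 and +1.3; starts nipped tight at -1.0 to -0.7, some starts less firmly than wanted at the end. Clockwise lifts a pad 3 mm per rad against the turntable's lining. It begins to bite softly between -0.3 and +0.3, depending on the lining's hidden wear: it must be felt. It stays where it is left.
- lock_centre (a point): Middle of the lock ring, on the axis, 52 mm above the bench. A dark steel ring, 100 mm across, 20 mm thick, with four round level steel bars, 12 mm thick, 90 degrees apart, reaching 128 mm from the axis, centre line at this height. At lock = 0 they stand at 45, 135, 225 and 315 degrees from the stand's x axis.
- lock_bar (a point): Point on a lock bar's centre line, 110 mm from the axis (the bar at 45 degrees from the stand's x axis when lock is 0). Pushed here, sideways to the bar, the slack ring moves with about 3 N; past the bite this grows by about 7 N per rad (when a slack ring stops, the reading drops to about 1 N). Firmly tight is when it takes about 10 N here (8 N is just enough, over 16 N is forcing it).
- turntable (a joint): Turntable angle, rad, positive anticlockwise seen from above; 0 when the mask's chin points at the arrow. It starts between 0.9 and 1.8; stops at -0.9 and 2.6. While the lock ring is tight it is held fast; when slack it takes about 2 N at 75 mm from the axis, and stays where it is left.
- table_centre (a point): Middle of the turntable, on the axis, 88 mm above the bench: an aluminium disc 112 mm across, 15 mm thick, with four round level steel bars, 12 mm thick, 90 degrees apart, reaching 92 mm from the axis, centre line at this height; at turntable = 0 they stand at 45, 135, 225 and 315 degrees from the stand's x axis. A small tab under the chin ends 66 mm from the axis.
- table_bar (a point): Point on the centre line of the turntable's bar that stands at 45 degrees from the stand's x axis when turntable is 0, 75 mm from the axis.
- mask: Pale carved wooden mask, face up, 100 x 86 mm and about 39 mm high, fixed on top of the turntable (top of the nose 134 mm above the bench). Origin on the spindle axis at the mask's underside, z up, the chin at its own -x.
- chin (a point): The tip of the mask's chin, 52 mm from the spindle axis, 106 mm above the bench.
- pad: Brass pad, 92 mm across, under the turntable: the lock ring presses it up against the lining. Origin on the axis, 62 to 67 mm above the bench. Do not touch.
- lining: Black friction lining, 96 mm across, under the turntable disc, turning with it. Origin on the axis, about 79 mm above the bench. Do not touch.
- gouge: Bystander: gouge with a wooden handle, 200 mm long, lying beside the stand. Origin mid-length.
- blank: Bystander: pale wooden block 110 x 45 x 40 mm beside the stand.
- head_a: Bystander: carved puppet head standing on its neck, 140 mm tall, 72 mm wide, beyond and to one side of the stand.
- head_b: Bystander: a second such puppet head.
- jar: Bystander: amber jar, 64 mm across, 85 mm tall.
- brush_pot: Bystander: wooden pot of brushes, 76 mm across, 230 mm tall with the brushes.
- mallet: Bystander: wooden mallet lying on the bench, 245 mm long.

How it is judged:
On the way, in this order (a step that is already met when the one before it is completed fails the run):
1. the lock ring is slackened, so that the pad no longer presses on the lining (contact force between pad and lining below 1 N and value of joint turntable above 0.3 rad), for 0.2 s.
2. with the ring slack, the turntable is turned until the chin points at the arrow, within 0.1 rad (value of joint turntable between -0.1 and 0.1 rad and contact force between pad and lining below 10 N), for 0.2 s.
3. the lock ring is tight again: the pad presses on the lining with over 40 N (contact force between pad and lining above 40 N), for 0.2 s.
At the end, for the whole second after the job is handed in: The mask's chin points at the arrow within 0.1 rad (about 6 degrees), the lock ring is tight (pad pressing on the lining with over 40 N, which is about 7 N of push at 110 mm along a lock bar), and the turntable is at rest (value of joint turntable between -0.1 and 0.1 rad and contact force between pad and lining above 40 N and angular speed of mask below 0.05 rad/s); the robot touches nothing.
It fails at once if the carved mask is pressed by the robot with more than 3 N (contact force between mask and the fingers above 3 N or contact force between mask and the arm above 3 N).
It fails at once if the lock ring is forced: the pad presses with over 170 N (contact force between pad and lining above 170 N).
It fails at once if another thing on the bench is moved by more than 30 mm (distance of any of gouge, blank, head_a, head_b, jar, brush_pot, mallet from where it was at the start of the episode above 0.03 m).
It also fails if it takes over 72 s, if anything falls off the work surface, if the arm or the gripper's body presses on something with over 40 N, if the wrist force passes 120 N, or if a joint passes its speed limit or range.

## Robot

A 7-joint arm with a two-finger parallel gripper is mounted at the origin on the work surface. World frame = base frame: x ahead of the robot, y to its left, z up, the work surface at z = 0. Lengths are in m, angles in rad, forces in N, time in s.
With the tool pointing down it reaches from about 0.4 to 0.85 m from the base axis. Payload 10.4 kg.
Tool frame: the origin (TCP) lies midway between the tips of the shut fingers; the grasp point (between the pads) lies 19 mm behind it; z points along the fingers, y is the line along which they close (so a half turn about z gives the same grasp; the last joint's range is limited). The gripper opens to 87 mm and grips with 3 to 60 N. Pads are 19 mm wide; open, the fingers measure 117 mm over their backs; the gripper's body (75 mm by 190 mm) begins 51 mm behind the grasp point.
Start: joints at [-0.023, 0.332, -0.065, 1.46, 0.022, 1.35, -0.088], TCP at [0.625, 0, 0.223] pointing down, gripper open.
Joint ranges: [-2.6, 2.6], [-0.5, 2.12], [-1.47, 1.34], [0.16, 2.42], [-1.27, 4.41], [0.06, 2.06], [-2.6, 2.6]. Speed limits (rad/s): [2.22, 2.22, 2.79, 2.79, 3.14, 3.14, 3.14].

## Interface

Orientations are given as a unit quaternion [x, y, z, w].
In Python, from bench import r gives the robot as it stands.
- The arm moves only by the tool carry_out, never from a script. Its argument "steps" is a list that holds one entry, the list of rows, each a list of 6 numbers: the shift along the tool's x, y, z in cm, then the turn, a rotation vector about the tool's x, y, z in rad. In form: [[[dx, dy, dz, wx, wy, wz], ...]]. A call has 1 to 20 rows; each row is the pose to reach, as a shift and turn from the pose commanded when the call began, along the tool's axes at that moment; what a row does not reach only later rows make up. A row lasts 1/12 s, in which the tool goes at most 41.7 mm and 7.16 degrees, less where a joint would pass 70% of its speed; a pose out of reach is approached as far as the arm can. A call with a gripper value outside its range is refused whole. "hand" is the closure, from -1 (fully open) to 1 (shut), set as the call begins (left out, the last holds). The fingers move at their own pace and stop on an object; "squeeze" is the grip in N (left out, the last holds). Time passes only in rows, so rows that repeat a pose let the fingers close. It gives the time, the measured TCP pose, the force, the opening and the grip force at its end, in the units of the state.
- r.read_state(): the state, without advancing time (a new reading comes with each control period).
- r.camera(name): name is "scene" or "side" or "wrist"; returns the picture (384x512x3 uint8, red, green, blue); there is no depth.
- r.camera_params(name): a dict with "fx", "fy", "cx", "cy" (pixels), "view" (4x4, takes a point from world to camera coordinates). Camera axes: x right, y up, looking along -z (the intrinsics and any distortion apply to the point x, -y, -z); pixel columns grow to the right and rows downward; lengths in m; the calibration is good to about 2 mm. A picture is of the moment at which its call begins: read the wrist's pose just before it. camera_params takes no time and is no camera call; for the wrist camera it gives the pose at the moment of the call.
- r.close_job(): hands the job in; it is judged then, once.
The state is a dict: "time": time; "joint_positions": joint angles; "joint_vel": joint speeds; "joint_torque": joint torques, N m; "ee_pos": TCP position; "eef_rot": TCP orientation; "ft_force": force on the tool from outside, world axes, zero at the start; "torque": the same for the moment, N m; "width": finger opening in m; "grip_force": force on a finger pad.
Only numpy, scipy, OpenCV 4.12 (cv2) and the standard library are available. Lean on these libraries where they do the work, as an engineer would, in place of code of your own. Each camera call takes 0.05 s, during which the arm holds its last target. There are 200 camera calls.

## Working session

There is one attempt and no reset: what is moved stays moved. The work goes in short steps, Python scripts to look and compute and a tool call to move; the robot and the scene stay as the last step left them, time stands still between calls to the robot, and variables do not carry over. Pictures are saved under pics/ and viewed, at most 10 in all, crops included, and the job is handed in when it is done.

Besides the shell and the picture viewer there is one more tool, called by a JSON object that holds its "op" and its "data", one argument or row to a line. carry_out: Moves the arm, as the interface text tells. Its arguments: {"type":"object","properties":{"steps":{"type":"array","items":{"type":"array","items":{"type":"array","items":{"type":"number"}}}},"hand":{"type":"number"},"squeeze":{"type":"number"}},"required":["steps"]}

```bash
mkdir -p pics; ls; python3 - <<'E'
from bench import r
import cv2,numpy as np
s=r.read_state();print(s)
a=r.camera("scene");b=r.camera("side")
cv2.imwrite("pics/a.png",a[:,:,::-1]);cv2.imwrite("pics/b.png",b[:,:,::-1])
for n in("scene","side","wrist"):print(n,r.camera_params(n))
E
```

```text
pics
{'time': 0.0, 'joint_positions': array([-0.02259237,  0.33285868, -0.06468252,  1.46095282,  0.02159877,
        1.34989977, -0.08851107]), 'joint_vel': array([-0.00070221, -0.00191516,  0.00060899, -0.00120043,  0.00067065,
        0.00030204, -0.00076731]), 'joint_torque': array([-1.20520472e-04, -6.23245955e+01,  2.44190963e-02, -3.89891267e+01,
       -6.13984605e-02,  3.97891912e-02,  1.87085252e-04]), 'ee_pos': array([ 6.24607151e-01, -2.12467566e-05,  2.21756646e-01]), 'eef_rot': array([ 7.07111645e-01,  7.07101559e-01, -5.27837092e-04, -4.77318874e-04]), 'ft_force': array([-1.25664235,  0.43687618, -0.82415115]), 'torque': array([0.09267494, 0.04655023, 0.0153348 ]), 'grip_force': 0.0, 'width': 0.08737036407837884}
scene {'fx': 417.00157474867734, 'fy': 417.00157474867734, 'cx': 251.40633490977552, 'cy': 192.41661785359227, 'view': array([[-0.60898316,  0.79311883, -0.01010138,  0.33497049],
       [-0.59949377, -0.45189775,  0.66060249,  0.2826074 ],
       [ 0.51937148,  0.4083515 ,  0.75066791, -1.62996546],
       [ 0.        ,  0.        ,  0.        ,  1.        ]])}
side {'fx': 482.7297269088369, 'fy': 482.7297269088369, 'cx': 264.011305055447, 'cy': 190.66356451951285, 'view': array([[ 0.74542035, -0.66623929, -0.02176486, -0.41449705],
       [ 0.42710308,  0.45228554,  0.78295642, -0.31735177],
       [-0.51179239, -0.59292749,  0.6216957 , -1.22131768],
       [ 0.        ,  0.        ,  0.        ,  1.        ]])}
wrist {'fx': 266.139660188272, 'fy': 266.139660188272, 'cx': 256.6186211791417, 'cy': 191.8455453037547, 'view': array([[ 9.99997938e-01, -1.07057621e-04, -2.02779660e-03,
        -6.23497273e-01],
       [-4.67316408e-04,  9.59672294e-01, -2.81120738e-01,
         3.44280395e-02],
       [ 1.97611634e-03,  2.81121106e-01,  9.59670266e-01,
        -3.90801953e-01],
       [ 0.00000000e+00,  0.00000000e+00,  0.00000000e+00,
         1.00000000e+00]])}
```

View pics/a.png

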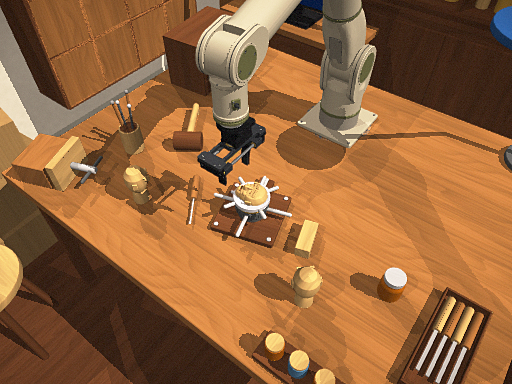

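View pics/b.png

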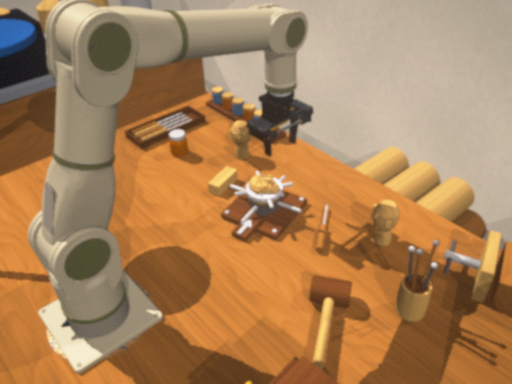

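The stand is at about (253,203) in scene and (264,195) in side, with the tongue towards the robot. The blank and gouge are beside it. I'll zoom in on the stand.

```bash
cat > h.py <<'E'
import numpy as np,cv2
from bench import r
def ray(P,u,v):
    R=P["view"][:3,:3];t=P["view"][:3,3]
    d=R.T@np.array([(u-P["cx"])/P["fx"],-(v-P["cy"])/P["fy"],-1]);return -R.T@t,d
def onz(P,u,v,z):
    o,d=ray(P,u,v);return o+d*(z-o[2])/d[2]
def proj(P,p):
    c=P["view"][:3,:3]@np.asarray(p)+P["view"][:3,3]
    return np.array([P["cx"]+P["fx"]*c[0]/-c[2],P["cy"]-P["fy"]*c[1]/-c[2]])
E
python3 - <<'E'
import cv2,numpy as np
from h import *
a=cv2.imread("pics/a.png")[165:255,200:330];b=cv2.imread("pics/b.png")[160:250,205:335]
o=np.vstack([cv2.resize(x,None,fx=3.3*1.0,fy=3.3,interpolation=cv2.INTER_CUBIC) for x in(a,b)])
print(o.shape);cv2.imwrite("pics/c.png",o)
for n,u,v in(("scene",252,193),("side",265,183)):print(onz(r.camera_params(n),u,v,.11))
E
```

```text
(594, 429, 3)
[0.5771148  0.02440478 0.11      ]
[0.57807161 0.01655224 0.11      ]
```

View pics/c.png

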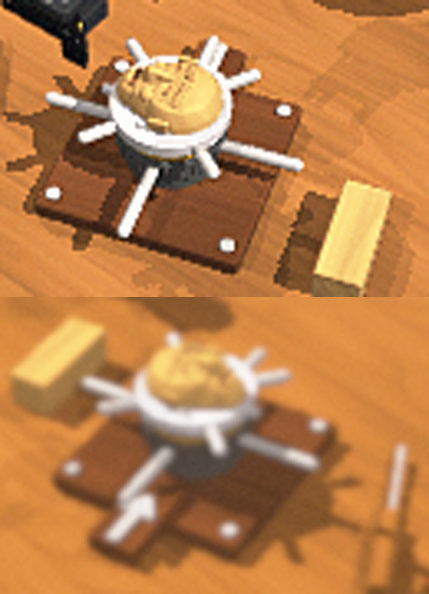

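```bash
python3 - <<'E'
from h import *
A=r.camera_params("scene");B=r.camera_params("side")
fa=lambda u,v,z:onz(A,200+u/3.3,165+v/3.3,z)[:2].round(4)
fb=lambda u,v,z:onz(B,205+u/3.3,160+(v-297)/3.3,z)[:2].round(4)
print("lockA",[fa(*p,.052) for p in((50,98),(300,165),(125,232),(213,42))])
print("lockB",[fb(*p,.052) for p in((88,382),(315,463),(123,497))])
print("tabA",[fa(*p,.088) for p in((258,73),(212,175),(82,137),(135,45))])
print("tabB",[fb(*p,.088) for p in((217,450),(287,375),(102,407),(172,340))])
print("screwA",[fa(*p,.021) for p in((53,192),(228,244),(284,110),(121,66))])
print("screwB",[fb(*p,.021) for p in((72,467),(229,530),(318,425))])
print("arrowB",[fb(*p,.024) for p in((110,538),(150,495))])
E
```

```text
lockA [array([ 0.6124, -0.0952]), array([0.5365, 0.1401]), array([0.691 , 0.0595]), array([ 0.4599, -0.0146])]
lockB [array([0.5403, 0.1362]), array([ 0.6152, -0.0993]), array([ 0.4585, -0.0153])]
tabA [array([0.4944, 0.0621]), array([0.6169, 0.0991]), array([ 0.6524, -0.0193]), array([ 0.5353, -0.0517])]
tabB [array([ 0.5345, -0.0565]), array([ 0.6552, -0.0214]), array([0.4988, 0.0605]), array([0.6134, 0.0942])]
screwA [array([ 0.6794, -0.0368]), array([0.6289, 0.1269]), array([0.4678, 0.0775]), array([ 0.5182, -0.0857])]
screwB [array([0.4713, 0.0774]), array([ 0.5204, -0.0865]), array([ 0.6831, -0.0369])]
arrowB [array([ 0.4341, -0.0243]), array([ 0.4972, -0.0052])]
```

```bash
cat >> h.py <<'E'
import json
C=np.array([.576,.0212])
def cmd():  # last commanded x,y,z,psi (psi=world angle of tool y)
    try: return np.array(json.load(open("cmd.json")))
    except OSError: return np.array([.625,0,.222,0])
def plan(way,save=True,c0=None):
    """way: list of (x,y,z,psi); prints rows relative to commanded pose"""
    c=cmd() if c0 is None else np.array(c0);s,k=np.sin(c[3]),np.cos(c[3]);rows=[]
    for w in way:
        d=np.array(w[:3])-c[:3]
        rows.append([round((-s*d[0]+k*d[1])*100,2),round((k*d[0]+s*d[1])*100,2),round(-d[2]*100,2),0,0,round(-(w[3]-c[3]),3)])
    print("[["+",".join(str(q).replace(" ","") for q in rows)+"]]")
    if save: json.dump([float(q) for q in way[-1]],open("cmd.json","w"))
def bar(th,r_,off,z):
    """th deg world bar angle; off m perpendicular (CCW +); tool y perpendicular to bar"""
    t=np.radians(th);e=np.array([np.cos(t),np.sin(t)]);n=np.array([-e[1],e[0]])
    p=C+r_*e+off*n
    return (*p,z,t+np.pi/2)
E
python3 - <<'E'
from h import *
A=r.camera_params("scene")
for n,u,v,z in(("blank",317,225,.04),("blank",300,222,.04),("blank",314,257,.04),("blank",294,250,.04),("gouge",196,178,.012),("gouge",191,221,.01),("headb",305,304,0),("heada",141,203,0),("headb top",307,267,.14),("heada top",133,170,.14),("mallet",188,148,.03)):print(n,onz(A,u,v,z)[:2].round(3))
E
```

```text
blank [0.513 0.219]
blank [0.534 0.172]
blank [0.614 0.271]
blank [0.628 0.213]
gouge [ 0.57  -0.222]
gouge [ 0.714 -0.111]
headb [0.73 0.32]
heada [ 0.754 -0.298]
headb top [0.71  0.298]
heada top [ 0.741 -0.304]
mallet [ 0.49  -0.331]
```

```bash
python3 - <<'E'
from h import *
a=np.array(bar(-72.3,.11,-.031,.222));c=cmd();b=np.array(bar(-72.3,.11,-.031,.036))
plan([c+(a-c)*i/6 for i in range(1,7)]+[a+(b-a)*i/8 for i in range(1,9)]+[b]*3)
E
```

```text
[[[np.float64(-1.55),np.float64(-0.75),np.float64(-0.0),0,0,np.float64(-0.051)],[np.float64(-3.1),np.float64(-1.5),np.float64(-0.0),0,0,np.float64(-0.103)],[np.float64(-4.65),np.float64(-2.25),np.float64(-0.0),0,0,np.float64(-0.154)],[np.float64(-6.2),np.float64(-3.01),np.float64(-0.0),0,0,np.float64(-0.206)],[np.float64(-7.75),np.float64(-3.76),np.float64(-0.0),0,0,np.float64(-0.257)],[np.float64(-9.3),np.float64(-4.51),np.float64(-0.0),0,0,np.float64(-0.309)],[np.float64(-9.3),np.float64(-4.51),np.float64(2.32),0,0,np.float64(-0.309)],[np.float64(-9.3),np.float64(-4.51),np.float64(4.65),0,0,np.float64(-0.309)],[np.float64(-9.3),np.float64(-4.51),np.float64(6.98),0,0,np.float64(-0.309)],[np.float64(-9.3),np.float64(-4.51),np.float64(9.3),0,0,np.float64(-0.309)],[np.float64(-9.3),np.float64(-4.51),np.float64(11.62),0,0,np.float64(-0.309)],[np.float64(-9.3),np.float64(-4.51),np.float64(13.95),0,0,np.float64(-0.309)],[np.float64(-9.3),np.float64(-4.51),np.float64(16.28),0,0,np.float64(-0.309)],[np.float64(-9.3),np.float64(-4.51),np.float64(18.6),0,0,np.float64(-0.309)],[np.float64(-9.3),np.float64(-4.51),np.float64(18.6),0,0,np.float64(-0.309)],[np.float64(-9.3),np.float64(-4.51),np.float64(18.6),0,0,np.float64(-0.309)],[np.float64(-9.3),np.float64(-4.51),np.float64(18.6),0,0,np.float64(-0.309)]]]
```

{"op": "carry_out", "data": {
  "steps": [
    [[-3.1,-1.5,0,0,0,-0.1],[-6.2,-3,0,0,0,-0.2],[-9.3,-4.5,0,0,0,-0.31],[-9.3,-4.5,0,0,0,-0.31],[-9.3,-4.5,3,0,0,-0.31],[-9.3,-4.5,6,0,0,-0.31],[-9.3,-4.5,9,0,0,-0.31],[-9.3,-4.5,12,0,0,-0.31],[-9.3,-4.5,14,0,0,-0.31],[-9.3,-4.5,16,0,0,-0.31],[-9.3,-4.5,18,0,0,-0.31],[-9.3,-4.5,18.6,0,0,-0.31],[-9.3,-4.5,18.6,0,0,-0.31],[-9.3,-4.5,18.6,0,0,-0.31]]
  ],
  "hand": 1,
  "squeeze": 20
}}

```text
time: 1.27
ee_pos: [0.5803, -0.0929, 0.0371]
eef_rot: [0.59, 0.808, 0.0, 0.0]
ft_force: [-0.7, -0.2, 0.1]
width: 0.0036
grip_force: 0.0
```

```bash
sed -i 's/rows.append(\[/rows.append([float(q) for q in [/; s/w\[3\]-c\[3\]),3)\])/w[3]-c[3]),3)]])/' h.py; python3 - <<'E'
from h import *
s=r.read_state();print(s["ft_force"],s["width"],cmd(),s["ee_pos"])
# feel: move against the bar then push CCW
plan([bar(-72.3+t,.11,-.020,.036) for t in [-3,0,2,4,7,11,15,20,25,30,35,40,45,50]])
cv2.imwrite("pics/d.png",np.hstack([cv2.resize(r.camera(n)[160:250,190:330],(400,257)) for n in("scene","side")])[:,:,::-1])
E
```

```text
[-0.73186498 -0.1756968   0.06241657] 0.003603669848142842 [ 0.57991113 -0.09301779  0.036       0.30892328] [ 0.58028781 -0.09291207  0.03708   ]
[[[0.12,0.53,-0.0,0.0,0.0,0.052],[0.0,1.1,-0.0,0.0,0.0,-0.0],[-0.06,1.49,-0.0,0.0,0.0,-0.035],[-0.11,1.87,-0.0,0.0,0.0,-0.07],[-0.16,2.46,-0.0,0.0,0.0,-0.122],[-0.18,3.24,-0.0,0.0,0.0,-0.192],[-0.14,4.02,-0.0,0.0,0.0,-0.262],[-0.02,4.98,-0.0,0.0,0.0,-0.349],[0.19,5.94,-0.0,0.0,0.0,-0.436],[0.47,6.87,-0.0,0.0,0.0,-0.524],[0.84,7.77,-0.0,0.0,0.0,-0.611],[1.29,8.64,-0.0,0.0,0.0,-0.698],[1.81,9.46,-0.0,0.0,0.0,-0.785],[2.4,10.24,-0.0,0.0,0.0,-0.873]]]
```

View pics/d.png

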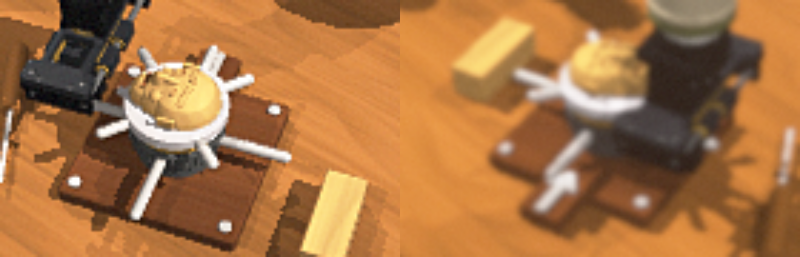

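The gripper sits beside the -y lock bar, clear of the mask (left panel, about (80,80)). The chin end faces -y, as worked out. I'll push anticlockwise, gently at first.

{"op": "carry_out", "data": {
  "steps": [
    [[0.1,0.5,0,0,0,0.05],[0,1.1,0,0,0,0],[-0.06,1.5,0,0,0,-0.035],[-0.11,1.87,0,0,0,-0.07],[-0.14,2.2,0,0,0,-0.1],[-0.16,2.46,0,0,0,-0.122],[-0.16,2.46,0,0,0,-0.122]]
  ]
}}

```text
time: 1.95
ee_pos: [0.6031, -0.0875, 0.0375]
eef_rot: [0.539, 0.842, -0.001, -0.001]
ft_force: [-7.1, -1.0, 3.3]
width: 0.0008
grip_force: 3.2
```

```bash
python3 - <<'E'
from h import *
plan([bar(-65.3+t,.11,-.020,.036) for t in [4,8,12,16,20,24,28,32,36,40,44,48,52,56,60,64,68,70,70,70]],c0=bar(-65.3,.11,-.020,.036))
E
```

```text
[[[-0.11,0.77,-0.0,0.0,0.0,-0.07],[-0.17,1.55,-0.0,0.0,0.0,-0.14],[-0.18,2.33,-0.0,0.0,0.0,-0.209],[-0.13,3.11,-0.0,0.0,0.0,-0.279],[-0.02,3.88,-0.0,0.0,0.0,-0.349],[0.14,4.65,-0.0,0.0,0.0,-0.419],[0.35,5.4,-0.0,0.0,0.0,-0.489],[0.61,6.13,-0.0,0.0,0.0,-0.559],[0.93,6.85,-0.0,0.0,0.0,-0.628],[1.29,7.54,-0.0,0.0,0.0,-0.698],[1.7,8.2,-0.0,0.0,0.0,-0.768],[2.15,8.84,-0.0,0.0,0.0,-0.838],[2.65,9.44,-0.0,0.0,0.0,-0.908],[3.19,10.0,-0.0,0.0,0.0,-0.977],[3.77,10.53,-0.0,0.0,0.0,-1.047],[4.38,11.01,-0.0,0.0,0.0,-1.117],[5.02,11.45,-0.0,0.0,0.0,-1.187],[5.36,11.65,-0.0,0.0,0.0,-1.222],[5.36,11.65,-0.0,0.0,0.0,-1.222],[5.36,11.65,-0.0,0.0,0.0,-1.222]]]
```

{"op": "carry_out", "data": {
  "steps": [
    [[-0.11,0.77,0,0,0,-0.07],[-0.17,1.55,0,0,0,-0.14],[-0.18,2.33,0,0,0,-0.21],[-0.13,3.11,0,0,0,-0.28],[-0.02,3.88,0,0,0,-0.35],[0.14,4.65,0,0,0,-0.42],[0.35,5.4,0,0,0,-0.49],[0.61,6.13,0,0,0,-0.56],[0.93,6.85,0,0,0,-0.63],[1.29,7.54,0,0,0,-0.7],[1.7,8.2,0,0,0,-0.77],[2.15,8.84,0,0,0,-0.84],[2.65,9.44,0,0,0,-0.91],[3.19,10,0,0,0,-0.98],[3.77,10.53,0,0,0,-1.05],[4.38,11.0,0,0,0,-1.12],[5.02,11.45,0,0,0,-1.19],[5.36,11.65,0,0,0,-1.22],[5.36,11.65,0,0,0,-1.22],[5.36,11.65,0,0,0,-1.22]]
  ]
}}

```text
time: 3.62
ee_pos: [0.6878, 0.0105, 0.0374]
eef_rot: [-0.04, 0.999, 0.0, 0.001]
ft_force: [-0.6, -0.2, 0.2]
width: 0.0004
grip_force: 0.0
```

```bash
python3 - <<'E'
from h import *
s=r.read_state();print(s["ft_force"],s["ee_pos"],cmd(),s["joint_positions"])
E
```

```text
[-0.64359435 -0.18468341  0.20469122] [0.68781434 0.01054639 0.03737315] [0.68726888 0.01028049 0.036      1.6528268 ] [ 0.1485767   0.63502698 -0.3274301   1.44982132  0.21662308  1.09083612
  1.43085308]
```

```bash
python3 - <<'E'
from h import *
plan([bar(4.7,.11,-.03,.036),bar(4.7,.11,-.03,.1),bar(4.7,.11,-.03,.16)]+[bar(-27.8,.08,.031,.16)]*4+[bar(-27.8,.08,.031,.1)]+[bar(-27.8,.08,.031,.071)]*2)
c=cmd()
plan([bar(-27.8-t,.08,.020,.071) for t in list(range(0,92,5))],c0=c,save=False)
E
```

```text
[[[-0.0,-1.0,-0.0,0.0,0.0,-0.0],[-0.0,-1.0,-6.4,0.0,0.0,-0.0],[-0.0,-1.0,-12.4,0.0,0.0,-0.0],[2.59,0.32,-12.4,0.0,0.0,0.567],[2.59,0.32,-12.4,0.0,0.0,0.567],[2.59,0.32,-12.4,0.0,0.0,0.567],[2.59,0.32,-12.4,0.0,0.0,0.567],[2.59,0.32,-6.4,0.0,0.0,0.567],[2.59,0.32,-3.5,0.0,0.0,0.567],[2.59,0.32,-3.5,0.0,0.0,0.567]]]
[[[0.0,-1.1,-0.0,0.0,0.0,-0.0],[-0.14,-1.8,-0.0,0.0,0.0,0.087],[-0.23,-2.52,-0.0,0.0,0.0,0.175],[-0.25,-3.24,-0.0,0.0,0.0,0.262],[-0.2,-3.96,-0.0,0.0,0.0,0.349],[-0.1,-4.67,-0.0,0.0,0.0,0.436],[0.07,-5.37,-0.0,0.0,0.0,0.524],[0.3,-6.05,-0.0,0.0,0.0,0.611],[0.59,-6.71,-0.0,0.0,0.0,0.698],[0.93,-7.34,-0.0,0.0,0.0,0.785],[1.33,-7.94,-0.0,0.0,0.0,0.873],[1.77,-8.51,-0.0,0.0,0.0,0.96],[2.27,-9.03,-0.0,0.0,0.0,1.047],[2.81,-9.51,-0.0,0.0,0.0,1.134],[3.38,-9.93,-0.0,0.0,0.0,1.222],[4.0,-10.31,-0.0,0.0,0.0,1.309],[4.64,-10.63,-0.0,0.0,0.0,1.396],[5.31,-10.9,-0.0,0.0,0.0,1.484],[6.0,-11.1,-0.0,0.0,0.0,1.571]]]
```

{"op": "carry_out", "data": {
  "steps": [
    [[0,-1,0,0,0,0],[0,-1,0,0,0,0],[0,-1,-4,0,0,0],[0,-1,-8,0,0,0],[0,-1,-12.4,0,0,0],[0.8,-0.5,-12.4,0,0,0.12],[1.2,0,-12.4,0,0,0.24],[1.8,0.2,-12.4,0,0,0.36],[2.2,0.3,-12.4,0,0,0.48],[2.6,0.32,-12.4,0,0,0.567],[2.6,0.32,-12.4,0,0,0.567],[2.6,0.32,-9,0,0,0.567],[2.6,0.32,-6,0,0,0.567],[2.6,0.32,-3.5,0,0,0.567],[2.6,0.32,-3.5,0,0,0.567],[2.6,0.32,-3.5,0,0,0.567]]
  ]
}}

```text
time: 4.95
ee_pos: [0.6606, 0.011, 0.0709]
eef_rot: [0.24, 0.971, -0.0, -0.001]
ft_force: [0.9, -0.8, 0.6]
width: 0.0006
grip_force: 0.0
```

```bash
python3 - <<'E'
from h import *
s=r.read_state();print(s["ft_force"],s["ee_pos"],cmd())
cv2.imwrite("pics/e.png",np.hstack([cv2.resize(r.camera(n)[160:250,190:330],(400,257)) for n in("scene","side")])[:,:,::-1])
E
```

```text
[ 0.92662255 -0.83131543  0.55470496] [0.66058832 0.01099583 0.07092301] [0.66122446 0.01131108 0.071      1.08559479]
```

View pics/e.png

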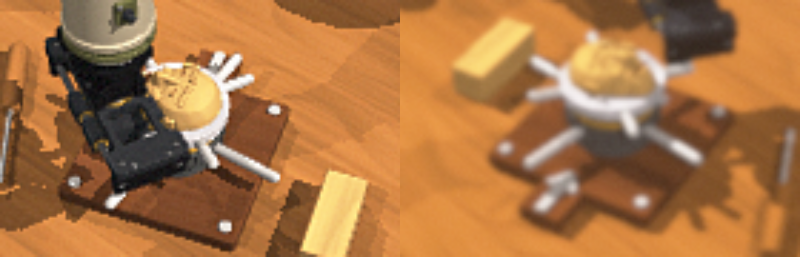

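{"op": "carry_out", "data": {
  "steps": [
    [[0,-0.6,0,0,0,0],[0,-1.1,0,0,0,0],[-0.14,-1.8,0,0,0,0.087],[-0.23,-2.5,0,0,0,0.175],[-0.25,-3.24,0,0,0,0.262],[-0.2,-3.96,0,0,0,0.35],[-0.1,-4.67,0,0,0,0.436]]
  ]
}}

```text
time: 5.63
ee_pos: [0.6411, -0.0312, 0.0731]
eef_rot: [0.447, 0.895, 0.001, 0.001]
ft_force: [2.2, 0.5, -1.2]
width: 0.0004
grip_force: 1.1
```

```bash
python3 - <<'E'
from h import *
B=r.camera_params("side")
for u,v in((128,163),(298,158)):
    p=onz(B,190+u/2.857,160+v/2.857,.052)[:2]-C;print(np.hypot(*p),np.degrees(np.arctan2(p[1],p[0])))
s=r.read_state();print(s["ft_force"],s["ee_pos"])
cv2.imwrite("pics/f.png",np.hstack([cv2.resize(r.camera(n)[160:250,190:330],(400,257)) for n in("scene","side")])[:,:,::-1])
plan([bar(-52.8-t,.08,.020,.071) for t in list(range(5,66,5))],c0=bar(-52.8,.08,.02,.071))
E
```

```text
0.123991203460533 -175.71107099656413
0.12438753791163375 -85.42740027438833
[ 2.2139644   0.46141131 -1.18927306] [ 0.64107235 -0.03117773  0.07308438]
[[[-0.14,-0.7,-0.0,0.0,0.0,0.087],[-0.23,-1.42,-0.0,0.0,0.0,0.175],[-0.25,-2.14,-0.0,0.0,0.0,0.262],[-0.2,-2.86,-0.0,0.0,0.0,0.349],[-0.1,-3.57,-0.0,0.0,0.0,0.436],[0.07,-4.27,-0.0,0.0,0.0,0.524],[0.3,-4.95,-0.0,0.0,0.0,0.611],[0.59,-5.61,-0.0,0.0,0.0,0.698],[0.93,-6.24,-0.0,0.0,0.0,0.785],[1.33,-6.84,-0.0,0.0,0.0,0.873],[1.77,-7.41,-0.0,0.0,0.0,0.96],[2.27,-7.93,-0.0,0.0,0.0,1.047],[2.81,-8.41,-0.0,0.0,0.0,1.134]]]
```

View pics/f.png

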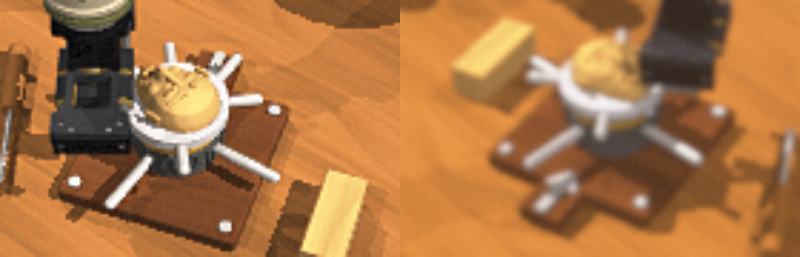

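The table is turning, with its bars now about 25° further clockwise. The ring holds at 4.5°, which is slack, so I'll continue.

{"op": "carry_out", "data": {
  "steps": [
    [[-0.14,-0.7,0,0,0,0.087],[-0.23,-1.42,0,0,0,0.175],[-0.25,-2.14,0,0,0,0.262],[-0.2,-2.86,0,0,0,0.349],[-0.1,-3.57,0,0,0,0.436],[0.07,-4.27,0,0,0,0.524],[0.3,-4.95,0,0,0,0.611],[0.59,-5.61,0,0,0,0.698],[0.93,-6.24,0,0,0,0.785],[1.33,-6.84,0,0,0,0.873],[1.77,-7.41,0,0,0,0.96],[2.27,-7.93,0,0,0,1.047],[2.27,-7.93,0,0,0,1.047],[2.27,-7.93,0,0,0,1.047]]
  ]
}}

```text
time: 6.9
ee_pos: [0.5636, -0.0598, 0.0722]
eef_rot: [0.832, 0.556, 0.0, 0.0]
ft_force: [0.3, -0.6, 0.7]
width: 0.0004
grip_force: 0.0
```

```bash
python3 - <<'E'
from h import *
json.dump(list(map(float,bar(-112.8,.08,.02,.071))),open("cmd.json","w"))
s=r.read_state();print(s["ft_force"],s["ee_pos"],cmd(),s["joint_positions"])
q=s["eef_rot"];print(np.degrees(np.pi/2-2*np.arctan2(q[0],q[1])))
cv2.imwrite("pics/g.png",np.vstack([cv2.resize(r.camera(n)[165:250,200:330],None,fx=3.5,fy=3.5,interpolation=2) for n in("scene","side")])[:,:,::-1])
E
```

```text
[ 0.28198395 -0.58924984  0.68548608] [ 0.56358208 -0.05984634  0.0721596 ] [ 0.56343602 -0.06029936  0.071      -0.39793507] [ 0.01019029  0.33552434  0.017745    1.7895428  -0.00700311  1.01578773
 -0.3622012 ]
-22.50766211644656
```

View pics/g.png

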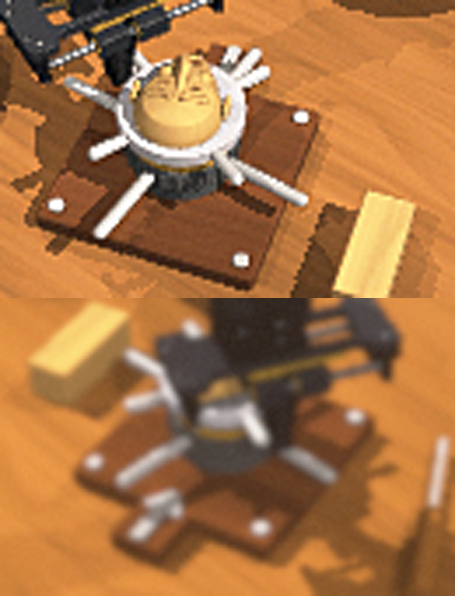

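Scene view: table bar tips are at about (92,155), (238,180) and (265,72). The chin end now faces the tongue.

```bash
python3 - <<'E'
from h import *
A=r.camera_params("scene");B=r.camera_params("side")
for u,v in((92,155),(238,180),(265,72)):
    p=onz(A,200+u/3.5,165+v/3.5,.088)[:2]-C;print(np.hypot(*p),np.degrees(np.arctan2(p[1],p[0])))
for u,v in((265,440),(130,403)):
    p=onz(B,200+u/3.5,165+(v-297.5)/3.5,.088)[:2]-C;print(np.hypot(*p),np.degrees(np.arctan2(p[1],p[0])))
plan([bar(-112.8,.08,.035,.071)]*2+[bar(-112.8,.08,.035,.2)]*4,save=False)
plan([bar(-112.8-t,.08,.020,.071) for t in (2,4,5,5)],save=False)
E
```

```text
0.0874051404162437 -20.29752898075035
0.0882696724310389 70.38355340141693
0.08801705531001441 159.25912662851403
0.09027954189420674 -108.75314050501278
0.08540507935325471 159.46627803460777
[[[-0.0,1.5,-0.0,0.0,0.0,-0.0],[-0.0,1.5,-0.0,0.0,0.0,-0.0],[-0.0,1.5,-12.9,0.0,0.0,-0.0],[-0.0,1.5,-12.9,0.0,0.0,-0.0],[-0.0,1.5,-12.9,0.0,0.0,-0.0],[-0.0,1.5,-12.9,0.0,0.0,-0.0]]]
[[[-0.06,-0.28,-0.0,0.0,0.0,0.035],[-0.12,-0.56,-0.0,0.0,0.0,0.07],[-0.14,-0.7,-0.0,0.0,0.0,0.087],[-0.14,-0.7,-0.0,0.0,0.0,0.087]]]
```

{"op": "carry_out", "data": {
  "steps": [
    [[-0.06,-0.28,0,0,0,0.035],[-0.12,-0.56,0,0,0,0.07],[-0.15,-0.84,0,0,0,0.105],[-0.17,-0.98,0,0,0,0.122],[-0.17,-0.98,0,0,0,0.122],[-0.17,-0.98,0,0,0,0.122]]
  ]
}}

```text
time: 7.5
ee_pos: [0.5539, -0.0578, 0.0716]
eef_rot: [0.865, 0.503, 0.0, 0.0]
ft_force: [0.2, -1.1, 0.2]
width: 0.0003
grip_force: 0.3
```

{"op": "carry_out", "data": {
  "steps": [
    [[0,0.8,0,0,0,0],[0,1.5,0,0,0,0],[0,1.5,-3,0,0,0],[0,1.5,-6,0,0,0],[0,1.5,-9,0,0,0],[0,1.5,-12,0,0,0],[6,1.5,-12.9,0,0,0],[-3,1.5,-12.9,0,0,0],[-7,1.5,-12.9,0,0,0],[-10,1.5,-12.9,0,0,0],[-14,1.5,-12.9,0,0,0],[-14,1.5,-12.9,0,0,0],[-14,1.5,-12.9,0,0,0],[-14,1.5,-12.9,0,0,0]]
  ]
}}

```text
time: 8.67
ee_pos: [0.4971, -0.188, 0.2007]
eef_rot: [0.866, 0.501, 0.0, 0.0]
ft_force: [0.3, 0.4, 0.2]
width: 0.0004
grip_force: 0.0
```

```bash
python3 - <<'E'
from h import *
s=r.read_state();p=s["ee_pos"];q=s["eef_rot"];psi=np.pi/2-2*np.arctan2(q[0],q[1])
print(p,psi,cmd());json.dump([float(p[0]),float(p[1]),float(p[2]),float(psi)],open("cmd.json","w"))
cv2.imwrite("pics/i.png",np.vstack([cv2.resize(r.camera(n)[165:250,200:330],None,fx=3.5,fy=3.5,interpolation=2) for n in("scene","side")])[:,:,::-1])
E
```

```text
[ 0.49710761 -0.18804901  0.20074668] -0.521924801741942 [ 0.56343602 -0.06029936  0.071      -0.39793507]
```

View pics/i.png

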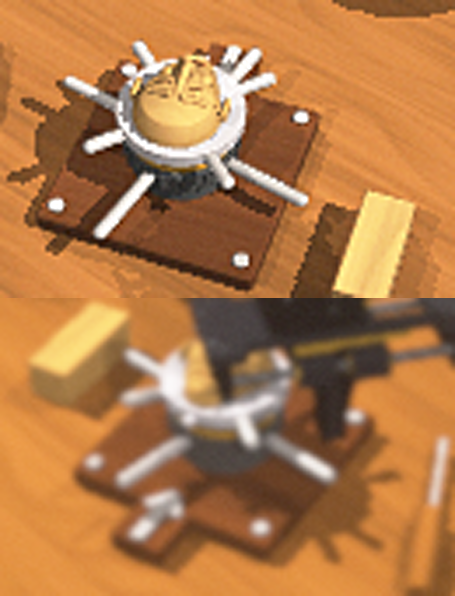

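Scene view: table tips are at (87,147), (229,186), (273,78) and (137,43). Lock tips are at (68,81), (306,202) and (100,235).

```bash
python3 - <<'E'
from h import *
A=r.camera_params("scene")
f=lambda u,v,z:onz(A,200+u/3.5,165+v/3.5,z)[:2]
ang=lambda d:np.degrees(np.arctan2(d[1],d[0]))
a,b,c,d=[f(*p,.088) for p in((87,147),(229,186),(273,78),(137,43))]
print(ang(a-c),ang(b-d),(a+c)/2,(b+d)/2)
a,b=[f(*p,.052) for p in((68,81),(306,202))];print(ang(a-b),(a+b)/2)
s=[f(*p,.021) for p in((56,205),(241,260),(301,118),(131,69))];print(ang(s[0]-s[2]),ang(s[1]-s[3]))
E
```

```text
-26.814804675435255 63.38901386397877 [0.57455932 0.02201873] [0.57462492 0.02118259]
-86.25958916425546 [0.57501634 0.0228545 ]
-28.395640248175425 61.54782911704932
```

```bash
python3 - <<'E'
from h import *
c=cmd();g=np.array(bar(3.7,.11,.031,.2))
plan([c+(g-c)*min(1,i/18) for i in range(1,20)],save=False)
json.dump(list(map(float,bar(3.7,.11,.031,.036))),open("cmd.json","w"))
print();plan([bar(3.7-t,.11,.020,.036) for t in [0,4,8,12,16,20,24,28,32,36,40]],save=False)
E
```

```text
[[[1.71,0.21,0.0,0.0,0.0,-0.12],[3.42,0.43,0.01,0.0,0.0,-0.24],[5.12,0.64,0.01,0.0,0.0,-0.36],[6.83,0.86,0.02,0.0,0.0,-0.479],[8.54,1.07,0.02,0.0,0.0,-0.599],[10.25,1.28,0.02,0.0,0.0,-0.719],[11.96,1.5,0.03,0.0,0.0,-0.839],[13.66,1.71,0.03,0.0,0.0,-0.959],[15.37,1.93,0.04,0.0,0.0,-1.079],[17.08,2.14,0.04,0.0,0.0,-1.198],[18.79,2.35,0.05,0.0,0.0,-1.318],[20.49,2.57,0.05,0.0,0.0,-1.438],[22.2,2.78,0.05,0.0,0.0,-1.558],[23.91,3.0,0.06,0.0,0.0,-1.678],[25.62,3.21,0.06,0.0,0.0,-1.798],[27.33,3.42,0.07,0.0,0.0,-1.918],[29.03,3.64,0.07,0.0,0.0,-2.037],[30.74,3.85,0.07,0.0,0.0,-2.157],[30.74,3.85,0.07,0.0,0.0,-2.157]]]

[[[-0.0,-1.1,-0.0,0.0,0.0,-0.0],[-0.11,-1.87,-0.0,0.0,0.0,0.07],[-0.17,-2.65,-0.0,0.0,0.0,0.14],[-0.18,-3.43,-0.0,0.0,0.0,0.209],[-0.13,-4.21,-0.0,0.0,0.0,0.279],[-0.02,-4.98,-0.0,0.0,0.0,0.349],[0.14,-5.75,-0.0,0.0,0.0,0.419],[0.35,-6.5,-0.0,0.0,0.0,0.489],[0.61,-7.23,-0.0,0.0,0.0,0.559],[0.93,-7.95,-0.0,0.0,0.0,0.628],[1.29,-8.64,-0.0,0.0,0.0,0.698]]]
```

{"op": "carry_out", "data": {
  "steps": [
    [[1.7,0.2,0,0,0,-0.12],[3.4,0.4,0,0,0,-0.24],[5.1,0.6,0,0,0,-0.36],[6.8,0.9,0,0,0,-0.48],[8.5,1.1,0,0,0,-0.6],[10.2,1.3,0,0,0,-0.72],[12,1.5,0,0,0,-0.84],[13.7,1.7,0,0,0,-0.96],[15.4,1.9,0,0,0,-1.08],[17.1,2.1,0,0,0,-1.2],[18.8,2.35,0,0,0,-1.32],[20.5,2.6,0,0,0,-1.44],[22.2,2.8,0,0,0,-1.56],[23.9,3,0,0,0,-1.68],[25.6,3.2,0,0,0,-1.8],[27.3,3.4,0,0,0,-1.92],[29,3.6,0,0,0,-2.04],[30.74,3.85,0,0,0,-2.157],[30.74,3.85,0,0,0,-2.157],[30.74,3.85,0,0,0,-2.157]]
  ]
}}

```text
time: 10.43
ee_pos: [0.6833, 0.0633, 0.1997]
eef_rot: [-0.034, 0.999, 0.001, -0.001]
ft_force: [-0.5, 0.1, -0.3]
width: 0.0003
grip_force: 0.0
```

{"op": "carry_out", "data": {
  "steps": [
    [[0,0,3,0,0,0],[0,0,6,0,0,0],[0,0,9,0,0,0],[0,0,12,0,0,0],[0,0,15,0,0,0],[0,0,16.4,0,0,0],[0,0,16.4,0,0,0],[0,0,16.4,0,0,0]]
  ]
}}

```text
time: 11.1
ee_pos: [0.6833, 0.0607, 0.0371]
eef_rot: [-0.033, 0.999, -0.0, -0.0]
ft_force: [1.3, 0.7, 1.3]
width: 0.0003
grip_force: 0.0
```

{"op": "carry_out", "data": {
  "steps": [
    [[0,-0.6,0,0,0,0],[0,-1.1,0,0,0,0],[-0.11,-1.87,0,0,0,0.07],[-0.17,-2.65,0,0,0,0.14],[-0.18,-3.43,0,0,0,0.21],[-0.13,-4.21,0,0,0,0.28],[-0.02,-4.98,0,0,0,0.35],[0.14,-5.75,0,0,0,0.42],[0.35,-6.5,0,0,0,0.49],[0.61,-7.23,0,0,0,0.56],[0.93,-7.95,0,0,0,0.63],[1.29,-8.64,0,0,0,0.7]]
  ]
}}

```text
time: 12.1
ee_pos: [0.6783, -0.0267, 0.039]
eef_rot: [0.313, 0.95, 0.001, 0.003]
ft_force: [4.2, 0.9, -0.9]
width: 0.0002
grip_force: 1.9
```

```bash
cat >> h.py <<'E'
def feel():
    s=r.read_state();q=s["eef_rot"];psi=np.pi/2-2*np.arctan2(q[0],q[1]);f=s["ft_force"]
    d=s["ee_pos"][:2]-C
    print("t",s["time"],"psi",np.degrees(psi).round(1),"f",f.round(1),"tan CCW",(f[:2]@[np.cos(psi),np.sin(psi)]).round(2),"r along bar",(d@[np.sin(psi),-np.cos(psi)]).round(4),"off",(d@[np.cos(psi),np.sin(psi)]).round(4))
E
python3 - <<'E'
from h import *
feel()
plan([bar(-36.3-t,.11,.020,.036) for t in range(4,45,4)],save=False,c0=bar(-36.3,.11,.020,.036))
E
```

```text
t 12.1 psi 53.5 f [ 4.2  0.9 -0.9] tan CCW 3.23 r along bar 0.1107 off 0.0224
[[[-0.11,-0.77,-0.0,0.0,0.0,0.07],[-0.17,-1.55,-0.0,0.0,0.0,0.14],[-0.18,-2.33,-0.0,0.0,0.0,0.209],[-0.13,-3.11,-0.0,0.0,0.0,0.279],[-0.02,-3.88,-0.0,0.0,0.0,0.349],[0.14,-4.65,-0.0,0.0,0.0,0.419],[0.35,-5.4,-0.0,0.0,0.0,0.489],[0.61,-6.13,-0.0,0.0,0.0,0.559],[0.93,-6.85,-0.0,0.0,0.0,0.628],[1.29,-7.54,-0.0,0.0,0.0,0.698],[1.7,-8.2,-0.0,0.0,0.0,0.768]]]
```

{"op": "carry_out", "data": {
  "steps": [
    [[-0.06,-0.39,0,0,0,0.035],[-0.11,-0.77,0,0,0,0.07],[-0.15,-1.16,0,0,0,0.105],[-0.17,-1.55,0,0,0,0.14],[-0.18,-1.94,0,0,0,0.175],[-0.18,-2.33,0,0,0,0.21]]
  ]
}}

```text
time: 12.6
ee_pos: [0.6665, -0.0464, 0.0392]
eef_rot: [0.41, 0.912, 0.002, 0.003]
ft_force: [7.4, 1.3, -2.1]
width: 0.0004
grip_force: 3.0
```

```bash
python3 -c "from h import *;feel()"
```

```text
t 12.6 psi 41.5 f [ 7.4  1.3 -2.1] tan CCW 6.39 r along bar 0.1106 off 0.0229
```

{"op": "carry_out", "data": {
  "steps": [
    [[-0.06,-0.39,0,0,0,0.035],[-0.11,-0.77,0,0,0,0.07],[-0.15,-1.16,0,0,0,0.105],[-0.17,-1.55,0,0,0,0.14],[-0.18,-1.94,0,0,0,0.175],[-0.18,-2.33,0,0,0,0.21]]
  ]
}}

```text
time: 13.1
ee_pos: [0.6512, -0.0632, 0.0395]
eef_rot: [0.504, 0.864, 0.002, 0.004]
ft_force: [11.2, 1.0, -4.7]
width: 0.0005
grip_force: 4.8
```

```bash
python3 -c "from h import *;feel()"
```

```text
t 13.1 psi 29.5 f [11.2  1.  -4.7] tan CCW 10.25 r along bar 0.1105 off 0.0239
```

{"op": "carry_out", "data": {
  "steps": [
    [[0,0,0,0,0,0],[0,0,0,0,0,0],[0,0,0,0,0,0],[0,0,0,0,0,0]]
  ]
}}

```text
time: 13.43
ee_pos: [0.6504, -0.0636, 0.0394]
eef_rot: [0.503, 0.864, 0.002, 0.003]
ft_force: [5.7, 0.0, 0.3]
width: 0.0003
grip_force: 2.5
```

```bash
python3 -c "from h import *;feel()"
```

```text
t 13.4333 psi 29.6 f [5.7 0.  0.3] tan CCW 4.96 r along bar 0.1105 off 0.0228
```

{"op": "carry_out", "data": {
  "steps": [
    [[-0.02,-0.2,0,0,0,0.017],[-0.04,-0.39,0,0,0,0.035],[-0.06,-0.58,0,0,0,0.052],[-0.09,-0.77,0,0,0,0.07],[-0.12,-0.96,0,0,0,0.087],[-0.13,-1.16,0,0,0,0.105]]
  ]
}}

```text
time: 13.93
ee_pos: [0.6423, -0.0702, 0.0396]
eef_rot: [0.548, 0.837, 0.003, 0.004]
ft_force: [12.9, -0.1, -5.5]
width: 0.0003
grip_force: 5.6
```

```bash
python3 -c "from h import *;feel()"
```

```text
t 13.9333 psi 23.6 f [12.9 -0.1 -5.5] tan CCW 11.77 r along bar 0.1103 off 0.0242
```

{"op": "carry_out", "data": {
  "steps": [
    [[0,0,0,0,0,0],[0,0,0,0,0,0],[0,0,0,0,0,0],[0,0,0,0,0,0]]
  ]
}}

```text
time: 14.27
ee_pos: [0.6416, -0.0707, 0.0395]
eef_rot: [0.548, 0.837, 0.002, 0.004]
ft_force: [9.5, -0.8, -2.0]
width: 0.0003
grip_force: 3.8
```

```bash
python3 -c "from h import *;feel()"
```

```text
t 14.2667 psi 23.6 f [ 9.5 -0.8 -2. ] tan CCW 8.37 r along bar 0.1104 off 0.0234
```

{"op": "carry_out", "data": {
  "steps": [
    [[-0.01,-0.1,0,0,0,0.009],[-0.02,-0.2,0,0,0,0.017],[-0.03,-0.3,0,0,0,0.026],[-0.04,-0.39,0,0,0,0.035],[-0.05,-0.48,0,0,0,0.044],[-0.06,-0.58,0,0,0,0.052]]
  ]
}}

```text
time: 14.77
ee_pos: [0.6375, -0.0734, 0.0397]
eef_rot: [0.569, 0.822, 0.003, 0.004]
ft_force: [12.9, -1.7, -4.2]
width: 0.0
grip_force: 5.4
```

```bash
python3 -c "from h import *;feel();s=r.read_state();print(s['torque'])"
```

```text
t 14.7667 psi 20.6 f [12.9 -1.7 -4.2] tan CCW 11.47 r along bar 0.1101 off 0.0243
[-0.2027324 -2.8252726  0.1103342]
```

{"op": "carry_out", "data": {
  "steps": [
    [[0,0,0,0,0,0],[0,0,0,0,0,0],[0,0,0,0,0,0],[0,0,0,0,0,0],[0,0,0,0,0,0],[0,0,0,0,0,0],[0,0,0,0,0,0],[0,0,0,0,0,0]]
  ]
}}

```text
time: 15.43
ee_pos: [0.637, -0.0736, 0.0396]
eef_rot: [0.569, 0.822, 0.002, 0.004]
ft_force: [10.6, -0.8, -3.4]
width: 0.0004
grip_force: 4.7
```

```bash
python3 -c "from h import *;feel()"
```

```text
t 15.4333 psi 20.6 f [10.6 -0.8 -3.4] tan CCW 9.62 r along bar 0.1102 off 0.0238
```

{"op": "carry_out", "data": {
  "steps": [
    [[0,0.6,0,0,0,0],[0,1.5,0,0,0,0],[0,1.5,0,0,0,0],[0,1.5,-3,0,0,0],[0,1.5,-6,0,0,0],[0,1.5,-9,0,0,0],[0,1.5,-12,0,0,0],[-3,1.5,-15,0,0,0],[-7,1.5,-16,0,0,0],[-11,1.5,-16,0,0,0],[-13,1.5,-16,0,0,0],[-13,1.5,-16,0,0,0],[-13,1.5,-16,0,0,0]]
  ]
}}

```text
time: 16.52
ee_pos: [0.6925, -0.1906, 0.1961]
eef_rot: [0.57, 0.822, -0.0, -0.0]
ft_force: [0.7, -0.0, -0.1]
width: 0.0005
grip_force: 0.0
```

```bash
python3 - <<'E'
from h import *
feel()
cv2.imwrite("pics/j.png",np.vstack([cv2.resize(r.camera(n)[165:250,200:330],None,fx=3.5,fy=3.5,interpolation=2) for n in("scene","side")])[:,:,::-1])
E
```

```text
t 16.5167 psi 20.5 f [ 0.7 -0.  -0.1] tan CCW 0.61 r along bar 0.2392 off 0.035
```

View pics/j.png

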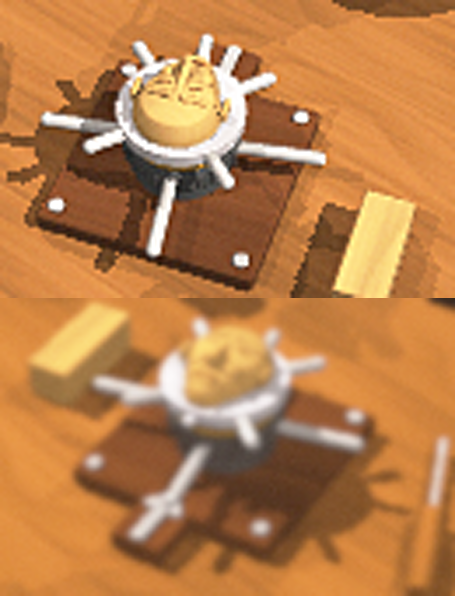

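```bash
python3 - <<'E'
from h import *
A=r.camera_params("scene")
f=lambda u,v,z:onz(A,200+u/3.5,165+v/3.5,z)[:2]
a,b=[f(*p,.052) for p in((45,118),(324,158))];d=a-b;print(np.degrees(np.arctan2(d[1],d[0])),(a+b)/2)
E
```

```text
-63.500133903471806 [0.57359362 0.021805  ]
```

{"op": "carry_out", "data": {
  "steps": [
    [[4,0,0,0,0,0],[8,0,0,0,0,0],[12,0,0,0,0,0],[13,0,1,0,0,0],[13,0,4,0,0,0],[13,0,7,0,0,0],[13,0,10,0,0,0],[13,0,13,0,0,0],[13,0,16,0,0,0],[13,0,16,0,0,0],[13,-0.7,16,0,0,0],[13,-1.0,16,0,0,0],[13,-1.2,16,0,0,0],[13,-1.2,16,0,0,0],[13,-1.2,16,0,0,0],[13,-1.2,16,0,0,0]]
  ]
}}

```text
time: 17.95
ee_pos: [0.637, -0.0714, 0.0381]
eef_rot: [0.569, 0.822, 0.001, 0.001]
ft_force: [2.4, 0.4, 2.2]
width: 0.0001
grip_force: 1.5
```

```bash
python3 -c "from h import *;feel()"
```

```text
t 17.95 psi 20.6 f [2.4 0.4 2.2] tan CCW 2.36 r along bar 0.1081 off 0.0245
```

{"op": "carry_out", "data": {
  "steps": [
    [[0,-0.1,0,0,0,0],[0,-0.15,0,0,0,0],[0,-0.15,0,0,0,0],[0,-0.15,0,0,0,0],[0,-0.15,0,0,0,0],[0,-0.15,0,0,0,0],[0,-0.15,0,0,0,0]]
  ]
}}

```text
time: 18.53
ee_pos: [0.6366, -0.0715, 0.038]
eef_rot: [0.569, 0.822, 0.001, 0.002]
ft_force: [6.4, 1.7, 2.7]
width: 0.0003
grip_force: 3.3
```

```bash
python3 -c "from h import *;feel()"
```

```text
t 18.5333 psi 20.7 f [6.4 1.7 2.7] tan CCW 6.65 r along bar 0.1081 off 0.0239
```

{"op": "carry_out", "data": {
  "steps": [
    [[0,-0.1,0,0,0,0],[0,-0.15,0,0,0,0],[0,-0.15,0,0,0,0],[0,-0.15,0,0,0,0],[0,-0.15,0,0,0,0],[0,-0.15,0,0,0,0],[0,-0.15,0,0,0,0]]
  ]
}}

```text
time: 19.12
ee_pos: [0.6359, -0.0719, 0.0382]
eef_rot: [0.569, 0.823, 0.002, 0.002]
ft_force: [10.2, 2.1, 0.9]
width: 0.0007
grip_force: 4.9
```

```bash
python3 -c "from h import *;feel()"
```

```text
t 19.1167 psi 20.7 f [10.2  2.1  0.9] tan CCW 10.24 r along bar 0.1083 off 0.0232
```

{"op": "carry_out", "data": {
  "steps": [
    [[0,-0.1,0,0,0,0],[0,-0.15,0,0,0,0],[0,-0.15,0,0,0,0],[0,-0.15,0,0,0,0],[0,-0.15,0,0,0,0],[0,-0.15,0,0,0,0],[0,-0.15,0,0,0,0]]
  ]
}}

```text
time: 19.7
ee_pos: [0.6348, -0.0725, 0.0382]
eef_rot: [0.569, 0.823, 0.002, 0.003]
ft_force: [10.9, 2.2, -0.8]
width: 0.0001
grip_force: 5.3
```

```bash
python3 -c "from h import *;feel()"
```

```text
t 19.7 psi 20.7 f [10.9  2.2 -0.8] tan CCW 10.94 r along bar 0.1084 off 0.0219
```

{"op": "carry_out", "data": {
  "steps": [
    [[0,0,0,0,0,0],[0,0,0,0,0,0],[0,0,0,0,0,0],[0,0,0,0,0,0],[0,0,0,0,0,0],[0,0,0,0,0,0],[0,0,0,0,0,0],[0,0,0,0,0,0],[0,0,0,0,0,0],[0,0,0,0,0,0],[0,0,0,0,0,0],[0,0,0,0,0,0]]
  ]
}}

```text
time: 20.7
ee_pos: [0.6347, -0.0725, 0.0382]
eef_rot: [0.569, 0.823, 0.002, 0.003]
ft_force: [10.5, 2.3, -0.1]
width: 0.0007
grip_force: 5.3
```

```bash
python3 -c "from h import *;feel()"
```

```text
t 20.7 psi 20.7 f [10.5  2.3 -0.1] tan CCW 10.68 r along bar 0.1084 off 0.0219
```

The ring now takes about 10–10.5 N, held steadily for a second, so it is firmly tight. I'll back off and check.

{"op": "carry_out", "data": {
  "steps": [
    [[0,0.8,0,0,0,0],[0,1.8,0,0,0,0],[0,1.8,0,0,0,0],[0,1.8,-3,0,0,0],[0,1.8,-6,0,0,0],[0,1.8,-9,0,0,0],[0,1.8,-12,0,0,0],[-3,1.8,-15,0,0,0],[-7,1.8,-16,0,0,0],[-11,1.8,-16,0,0,0],[-13,1.8,-16,0,0,0],[-13,1.8,-16,0,0,0],[-13,1.8,-16,0,0,0],[-13,1.8,-16,0,0,0]]
  ]
}}

```text
time: 21.87
ee_pos: [0.6938, -0.1876, 0.196]
eef_rot: [0.569, 0.822, 0.0, -0.001]
ft_force: [-1.2, 0.7, -0.1]
width: 0.0007
grip_force: 0.0
```

```bash
python3 - <<'E'
from h import *
feel()
cv2.imwrite("pics/k.png",np.vstack([cv2.resize(r.camera(n)[165:250,200:330],None,fx=3.5,fy=3.5,interpolation=2) for n in("scene","side")])[:,:,::-1])
E
```

```text
t 21.8667 psi 20.7 f [-1.2  0.7 -0.1] tan CCW -0.84 r along bar 0.2369 off 0.0366
```

View pics/k.png

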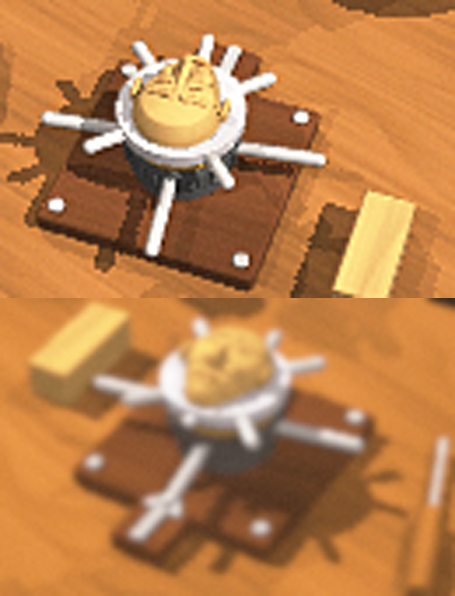

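Table tips are unchanged at (87,147), (229,186) and (273,78), about 0.03 rad from true. The chin is on the tongue side and the neighbours are undisturbed. I'll hand the job in.

```bash
python3 -c "from bench import r;print(r.close_job())"
```

```text
the job is handed in; nothing more can be done
None
```

I handed the job in with the chin about 0.03 rad (under 2°) off the arrow by camera, the lock ring holding about 10 N of push at the bar, and nothing else on the bench disturbed in the views I checked; no verdict came back.

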